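# Tighten the reagent jar and push its drawer home

## Robot

A 6-joint arm with a two-finger parallel gripper is mounted at the origin on the work surface. World frame = base frame: x ahead of the robot, y to its left, z up, the work surface at z = 0. Lengths are in m, angles in rad, forces in N, time in s.
With the tool pointing down it reaches from about 0.425 to 0.95 m from the base axis. Payload 14.7 kg.
Tool frame: the origin (TCP) lies midway between the tips of the shut fingers; the grasp point (between the pads) lies 19 mm behind it; z points along the fingers, y is the line along which they close (so a half turn about z gives the same grasp; the last joint's range is limited). The gripper opens to 85 mm and grips with 20 to 120 N. Pads are 22 mm wide; open, the fingers measure 114 mm over their backs; the gripper's body (76 mm by 85 mm) begins 54 mm behind the grasp point. The pads swing forward as they close: fully open they stand 13 mm farther back than shut.
Start: joints at [-1.308, 0.48, 1.596, -0, 1.065, -0.047], TCP at [0.198, -0.619, 0.197] pointing down, gripper open.
Joint ranges: [-2.75, 2.75], [-0.82, 2.05], [0.23, 2.67], [-1.56, 4.7], [0.09, 2.69], [-2.92, 2.92]. Speed limits (rad/s): [1.89, 1.89, 2.39, 3.01, 3.01, 3.01].

## Interface

Orientations are given as [roll, pitch, yaw] about the fixed x, y, z axes, in that order (R = Rz(yaw) Ry(pitch) Rx(roll)).
In Python, from bench import sense, camera, close_job gives the robot as it stands.
- The arm moves only by the tool step_arm, never from a script. Its argument "steps" is a list of rows, each a list of 2 entries, a list of its own where there are three numbers: the shift along the world's x, y, z normalised to -1 to 1, where 1 is 0.02 m, then the turn about the world's z normalised to -1 to 1, where 1 is 6 degrees. In form: [[[x, y, z], twist], ...]. A call has 1 to 20 rows; each row shifts and turns the commanded pose from where the row before left it; what a row does not reach is not made up. A row lasts 1/10 s, in which the tool goes at most 50 mm and 8.59 degrees, less where a joint would pass 70% of its speed; a pose out of reach is approached as far as the arm can. A call with a number of a shift or a turn outside -1 to 1 is refused whole. A call with a gripper value outside its range is refused whole. "grip" is the opening, from 0 (shut) to 1 (fully open), set as the call begins (left out, the last holds). The fingers move at their own pace and stop on an object; "squeeze" is the grip in N (left out, the last holds). Time passes only in rows, so rows that do not move let the fingers close. It gives the time, the measured TCP pose, the force, the opening and the grip force at its end, in the units of the state.
- sense(): the state, without advancing time (a new reading comes with each control period).
- camera(name): name is "scene" or "side" or "wrist"; returns a dict with "pixels" (400x640x3 uint8, blue, green, red), "camera_matrix" (3x3 intrinsics, pixels), "R" (3x3) and "t" (3): a world point X has camera coordinates R X + t; the wrist camera has in their place "mount" (4x4, takes a point from camera to tool coordinates, whose origin is the TCP and whose axes are the flange's). Camera axes: x right, y down, z forward; pixel columns grow to the right and rows downward; lengths in m; the calibration is good to about 2 mm. A picture is of the moment at which its call begins: read the wrist's pose just before it. There is no depth.
- close_job(): hands the job in; it is judged then, once.
The state is a dict: "t": time; "qpos": joint angles; "joint_velocities": joint speeds; "joint_efforts": joint torques, N m; "ee_pos": TCP position; "eef_rot": TCP orientation; "wrist_force": force on the tool from outside, world axes, zero at the start; "ft_torque": the same for the moment, N m; "grip_width": finger opening in m; "grip_force": force on a finger pad.
Only numpy, scipy, OpenCV 4.12 (cv2) and the standard library are available. Lean on these libraries where they do the work, as an engineer would, in place of code of your own. Each camera call takes 0.05 s, during which the arm holds its last target. There are 200 camera calls.

## Task

The drawer of one of the two low light-grey bench units has been left open, and the amber jar in it has a loose winged cap. Turn the cap clockwise until it is fully tight, then push the drawer home until it clicks past its catch and its front sits flush with the unit, without slamming it. Leave the phone, the tube rack, the burner and the beaker where they are.

Things in the scene. Friction and masses are not known exactly. Their poses are not given: they have to be found in the camera images.
- reagent_unit: Light-grey metal bench unit with the open drawer, 270 deep x 200 wide x 140 mm high, fixed to the bench; origin at the centre of its underside, x points from its front to its back (the drawer is pushed along +x), z up. It stands left or right of the closed unit.
- closed_unit: A unit of the same size and look beside it, its drawer already shut; fixed, nothing to do there. Same origin and axes.
- drawer (a joint): Opening of the reagent unit's drawer in m: 0 = fully home, front panel flush with the unit; starts 0.14 to 0.17 open. A sprung catch resists the last 20 mm (8 to 12 N), at about 8 mm it gives and draws the drawer in; short of that it stays ajar. It slides with a few N of drag.
- drawer_front (a point): Centre of the front edge of the drawer's aluminium pull lip, a bar 140 wide, 12 high, 12 mm deep near the top of the flat front panel (196 x 132 mm, top 136 mm above the bench). The point is 114 mm above the bench, 12 mm in front of the panel; x is the closing direction; it moves with the drawer. With the drawer home it lies at x = -147 mm of the unit.
- cap (a joint): Turn of the jar's captive cap in rad: 0 = fully tight against its stop, positive = loosened (counter-clockwise seen from above); starts 0.5 to 1.4. It turns stiffly, stays where left and neither rises nor comes off.
- cap_wing (a point): Top middle of the cap's upright grip wing: black bar 58 long (this point's y), 14 thick (x), 30 mm high, on a disc 58 mm across. It lies on the turning axis, 116 mm above the bench; the disc's top is 30 mm lower; axes turn with the cap. When tight, the wing is parallel to the drawer front. The amber jar, 68 mm across, is fast in the drawer, 85 mm behind the panel's front, midway across.
- phone: Phone lying on the bench, 120 x 64 x 10 mm; origin at the centre of its underside. Leave alone.
- tube_rack: Yellow plastic rack with capped tubes, 90 x 200 mm, 92 mm high; origin at the centre of its underside. Leave alone.
- burner: Laboratory burner, round foot 84 mm across, 130 mm high; origin at the centre of its underside. Leave alone.
- beaker: Glass beaker 70 mm across, 85 mm high, on top of the closed unit; origin at the centre of its underside. Leave alone.

How it is judged:
By the outcome, as a careful person would: the job done as asked, in the order asked, and still so for the second after the job is handed in, with the robot touching nothing.
It also fails if it takes over 51 s, if anything falls off the work surface, if the arm or the gripper's body presses on something with over 40 N, if the wrist force passes 120 N, or if a joint passes its speed limit or range.

## Working session

There is one attempt and no reset: what is moved stays moved. The work goes in short steps, Python scripts to look and compute and a tool call to move; the robot and the scene stay as the last step left them, time stands still between calls to the robot, and variables do not carry over. Pictures are saved under pics/ and viewed, at most 10 in all, crops included, and the job is handed in when it is done.

Besides the shell and the picture viewer there is one more tool, called after ">>>" as name(argument=value, ...) on one line, values as JSON. step_arm: Moves the arm, as the interface text tells. Its arguments: {"type":"object","properties":{"steps":{"type":"array"},"grip":{"type":"number"},"squeeze":{"type":"number"}},"required":["steps"]}

```bash
mkdir -p pics; cat > h.py <<'E'
import numpy as np, cv2
from bench import sense, camera
def ray(c,u,v):
    K=np.array(c["camera_matrix"]);R=np.array(c["R"]);t=np.array(c["t"])
    d=R.T@np.linalg.inv(K)@np.array([u,v,1.]);return -R.T@t,d
def onplane(c,u,v,z):
    o,d=ray(c,u,v);return o+d*(z-o[2])/d[2]
def proj(c,X):
    p=np.array(c["camera_matrix"])@(np.array(c["R"])@np.array(X)+np.array(c["t"]));return p[:2]/p[2]
E
python3 - <<'E'
from h import *
import pickle
for n in("scene","side"):
    c=camera(n);cv2.imwrite(f"pics/{n}1.png",c["pixels"]);pickle.dump(c,open(n+"1.pkl","wb"))
    print(n,ray(c,320,200))
print(sense())
E
```

```text
scene (array([0.93817987, 0.28463975, 1.56724934]), array([-0.25898437, -0.18391761, -0.94822228]))
side (array([0.92093547, 0.20573132, 1.39602038]), array([-0.26578297, -0.14068023, -0.95383711]))
{'t': 0.1, 'qpos': array([-1.30757709e+00,  4.80766827e-01,  1.59676478e+00,  1.54992839e-05,
        1.06510022e+00, -4.66073065e-02]), 'joint_velocities': array([ 0.00066357,  0.00118264, -0.00157163, -0.00029292,  0.00034791,
       -0.00104706]), 'joint_efforts': array([ 1.85903627e-03, -9.52248859e+01, -4.31039357e+01, -1.76856622e-05,
        5.33202197e-03,  1.24155346e-05]), 'ee_pos': array([ 0.19810349, -0.61868106,  0.19685525]), 'eef_rot': array([-3.14055523e+00, -6.19527200e-05,  3.09818998e-01]), 'wrist_force': array([-0.9315904 ,  0.04187554,  0.37310212]), 'ft_torque': array([-0.01567516,  0.04064293, -0.01127964]), 'grip_force': 0.0, 'grip_width': 0.0855564552756081}
```

View pics/scene1.png

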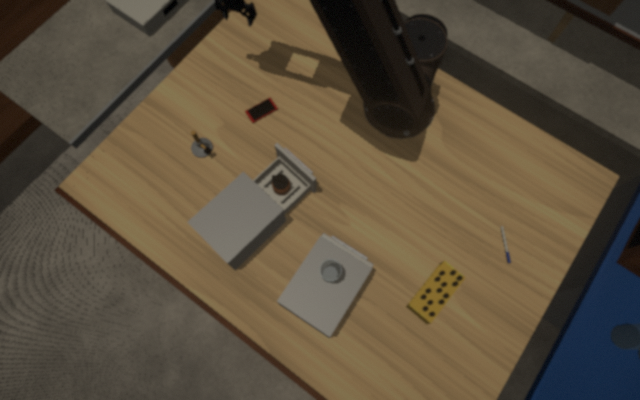

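View pics/side1.png

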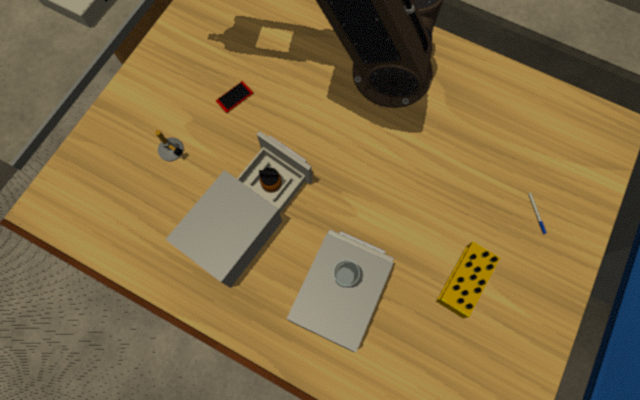

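The drawer unit is at about (240,215) in scene and (225,225) in side. The jar is at (282,183) in scene and (269,178) in side, with the phone and burner nearby. I'll enlarge the area.

```bash
python3 - <<'E'
from h import *
import pickle
o=[]
for n,(x,y) in (("scene",(250,140)),("side",(235,125))):
    c=pickle.load(open(n+"1.pkl","rb"));p=c["pixels"][y:y+75,x:x+85]
    o.append(cv2.resize(cv2.convertScaleAbs(p,alpha=1.3 if n=="side" else 2),None,fx=4.7,fy=8*4.7/8,interpolation=cv2.INTER_CUBIC))
cv2.imwrite("pics/crop1.png",np.hstack(o))
c=pickle.load(open("side1.pkl","rb"))
for nm,u,v,z in(("jar",269,175,.116),("frontL",259,134,.136),("frontR",311,168,.136),("unit BL",168,238,.14),("unit BR",226,281,.14),("unit FL",225,174,.14),("unit FR",280,212,.14),("phone",235,97,.01),("burner foot",171,150,.01),("closedFR",392,264,.14),("closedFL",331,235,.14)):
    print(nm,onplane(c,u,v,z).round(4))
E
```

```text
jar [ 0.5667 -0.1531  0.116 ]
frontL [ 0.4723 -0.24    0.136 ]
frontR [ 0.4953 -0.0497  0.136 ]
unit BL [ 0.8673 -0.3004  0.14  ]
unit BR [ 0.8927 -0.0958  0.14  ]
unit FL [ 0.6309 -0.2609  0.14  ]
unit FR [ 0.6557 -0.0628  0.14  ]
phone [ 0.3463 -0.4268  0.01  ]
burner foot [ 0.6124 -0.5089  0.01  ]
closedFR [0.6404 0.2807 0.14  ]
closedFL [0.6469 0.0957 0.14  ]
```

View pics/crop1.png

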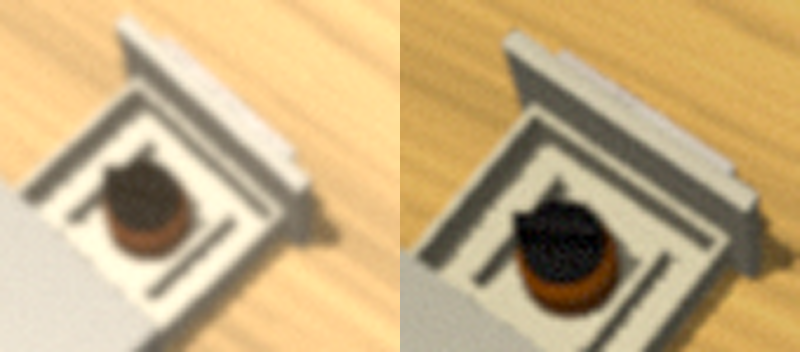

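>>> step_arm(steps=[[[0.8,1,0.4],0],[[0.8,1,0.4],0],[[0.8,1,0.4],0],[[0.8,1,0.4],0],[[0.8,1,0.4],0],[[0.8,1,0.4],0],[[0.8,1,0.4],0],[[0.8,1,0.4],0],[[0.8,1,0.4],0],[[0.8,1,0.4],0],[[0.8,1,0],0],[[0.8,1,0],0],[[0.8,1,0],0],[[0.8,1,0],0],[[0.8,1,0],0],[[0.8,1,0],0],[[0.8,1,0],0],[[0.8,1,0],0],[[0.8,1,0],0],[[0.8,1,0],0]], grip=0.7)

```text
t: 2.1
ee_pos: [0.5186, -0.218, 0.2771]
eef_rot: [-3.141, 0.0, 0.31]
wrist_force: [-0.2, -0.8, 0.2]
grip_width: 0.0598
grip_force: 0.0
```

>>> step_arm(steps=[[[0.5,0.9,0],0],[[0.4,0.9,0],0],[[0.4,0.9,0],0],[[0,0,0],0],[[0,0,0],0]])

```text
t: 2.6
ee_pos: [0.544, -0.1649, 0.2771]
eef_rot: [-3.141, 0.001, 0.311]
wrist_force: [0.2, -1.0, 0.5]
grip_width: 0.0593
grip_force: 0.0
```

```bash
python3 - <<'E'
from h import *
import pickle
s=sense();c=camera("wrist");pickle.dump((s,c),open("w1.pkl","wb"))
cv2.imwrite("pics/w1.png",c["pixels"]);print(s["ee_pos"],s["eef_rot"],s["t"]);print(c["mount"],c["camera_matrix"])
E
```

```text
[ 0.54403092 -0.16486631  0.27714783] [-3.14145040e+00  5.47349165e-04  3.10821568e-01] 2.6
[[ 6.01474345e-04 -9.64728257e-01 -2.63247088e-01  6.71984190e-02]
 [ 9.99999697e-01  4.50205362e-04  6.34948447e-04  2.24126220e-04]
 [-4.94037458e-04 -2.63247390e-01  9.64728235e-01 -1.77165192e-01]
 [ 0.00000000e+00  0.00000000e+00  0.00000000e+00  1.00000000e+00]] [[334.30184767   0.         319.05574724]
 [  0.         334.30184767 200.51862259]
 [  0.           0.           1.        ]]
```

View pics/w1.png

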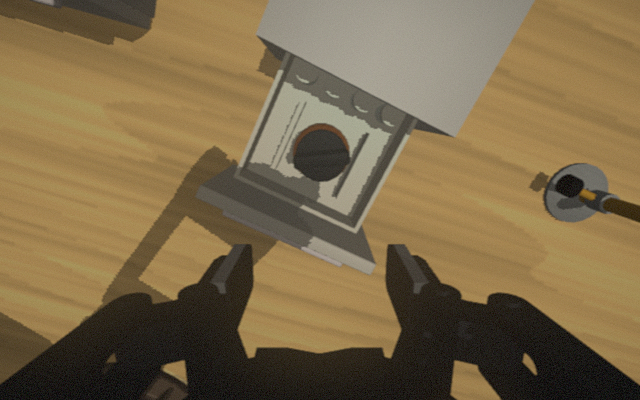

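The wrist view shows the cap disc at about (321,153), with the wing running roughly horizontally across it from (295,157) to (350,150). The panel's top edge runs from (198,190) to (373,270). I'll stretch the contrast and measure.

```bash
cat >> h.py <<'E'
from scipy.spatial.transform import Rotation as Ro
def wcam(s,c):
    R=Ro.from_euler("xyz",s["eef_rot"]).as_matrix();M=np.array(c["mount"])
    Rc=R@M[:3,:3];pc=R@M[:3,3]+s["ee_pos"]
    return dict(camera_matrix=c["camera_matrix"],R=Rc.T,t=-Rc.T@pc)
E
python3 - <<'E'
from h import *
import pickle
s,c=pickle.load(open("w1.pkl","rb"));w=wcam(s,c)
p=c["pixels"][110:200,270:375].astype(float)
cv2.imwrite("pics/w1c.png",cv2.resize(np.clip((p-15)*4,0,255).astype(np.uint8),None,fx=6,fy=6,interpolation=cv2.INTER_CUBIC))
g=c["pixels"].astype(int).max(2)
m=np.zeros_like(g,np.uint8);m[110:200,280:365]=(g[110:200,280:365]<75);n,l,st,ce=cv2.connectedComponentsWithStats(m);print(st[1:],ce[1:])
for nm,u,v,z in(("cap disc",321,153,.09),("L",198,190,.136),("R",373,270,.136),("L2",258,37,.14),("R2",455,136,.14),("burner",577,192,.01)):print(nm,onplane(w,u,v,z).round(4))
E
```

```text
[[ 293  129   57   53 2177]
 [ 362  139    3    5    7]
 [ 359  145    3    4    5]
 [ 356  150    3    6    7]
 [ 354  158    1    1    1]
 [ 352  161    1    2    2]
 [ 351  164    1    1    1]
 [ 341  166   10   17   22]
 [ 337  184    5    8   11]
 [ 280  187    3    2    3]
 [ 280  188    7    7   13]
 [ 288  190    3    2    4]
 [ 293  191    2    2    2]
 [ 335  193    2    2    2]
 [ 286  195    1    1    1]
 [ 288  194    2    2    2]
 [ 292  194    2    2    2]
 [ 296  194    1    1    1]
 [ 298  194    1    1    1]
 [ 300  195    1    2    2]
 [ 364  194    1    1    1]
 [ 290  197    2    1    2]
 [ 295  197    1    1    1]
 [ 302  196    2    2    2]
 [ 295  198    4    2    4]
 [ 303  199    1    1    1]
 [ 308  199    2    1    2]
 [ 363  198    1    1    1]] [[320.82590721 155.22553973]
 [363.         141.        ]
 [360.         146.8       ]
 [357.         152.28571429]
 [354.         158.        ]
 [352.         161.5       ]
 [351.         164.        ]
 [346.         173.63636364]
 [339.09090909 187.18181818]
 [281.         187.66666667]
 [283.69230769 191.38461538]
 [289.         190.25      ]
 [293.5        191.5       ]
 [335.5        193.5       ]
 [286.         195.        ]
 [288.5        194.5       ]
 [292.5        194.5       ]
 [296.         194.        ]
 [298.         194.        ]
 [300.         195.5       ]
 [364.         194.        ]
 [290.5        197.        ]
 [295.         197.        ]
 [302.5        196.5       ]
 [296.5        198.5       ]
 [303.         199.        ]
 [308.5        199.        ]
 [363.         198.        ]]
cap disc [ 0.565  -0.1608  0.09  ]
L [ 0.4992 -0.0553  0.136 ]
R [ 0.4709 -0.2481  0.136 ]
L2 [ 0.649  -0.0764  0.14  ]
R2 [ 0.6239 -0.2718  0.14  ]
burner [ 0.6122 -0.5142  0.01  ]
```

View pics/w1c.png

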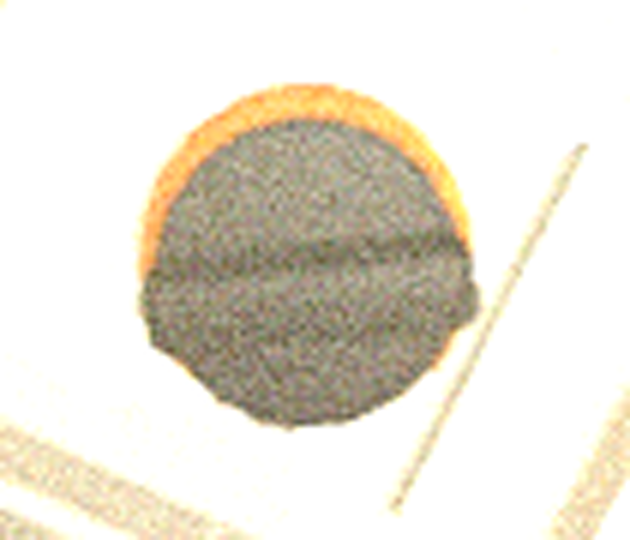

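```bash
python3 - <<'E'
from h import *
import pickle
s,c=pickle.load(open("w1.pkl","rb"));w=wcam(s,c)
a=onplane(w,294.5,162,.116);b=onplane(w,349,157.2,.116)
d=a-b;print(a,b,(a+b)/2,np.linalg.norm(d),"wing deg from +y",np.degrees(np.arctan2(-d[0],d[1])))
yv=Ro.from_euler("xyz",s["eef_rot"]).as_matrix()[:,1];print("tool y",yv,"yaw of tool y",np.degrees(np.arctan2(yv[1],yv[0])))
E
```

```text
[ 0.55116645 -0.13676436  0.116     ] [ 0.57276439 -0.18791822  0.116     ] [ 0.56196542 -0.16234129  0.116     ] 0.05552646470255926 wing deg from +y 22.890212244366566
tool y [ 3.05840863e-01 -9.52082636e-01 -1.42249868e-04] yaw of tool y -72.1912404431076
```

>>> step_arm(steps=[[[0.0625,0.01,-0.3],0.99],[[0.0625,0.01,-0.3],0.99],[[0.0625,0.01,-0.3],0.99],[[0.0625,0.01,-0.3],0.99],[[0.0625,0.01,-0.3],0.99],[[0.0625,0.01,-0.3],0.99],[[0.0625,0.01,-0.3],0.99],[[0.0625,0.01,-0.3],0.99],[[0.0625,0.01,-0.3],0.99],[[0.0625,0.01,-0.3],0.99],[[0.0625,0.01,-0.3],0.99],[[0.0625,0.01,-0.3],0.99],[[0.0625,0.01,-0.3],0.99],[[0.0625,0.01,-0.3],0.99],[[0.0625,0.01,-0.3],0.99],[[0.0625,0.01,-0.3],0.99],[[0,0,0],0],[[0,0,0],0]])

```text
t: 4.45
ee_pos: [0.5639, -0.1624, 0.1814]
eef_rot: [-3.141, -0.0, 1.965]
wrist_force: [-0.9, -0.6, -0.4]
grip_width: 0.0597
grip_force: 0.0
```

```bash
python3 - <<'E'
from h import *
s=sense();c=camera("wrist");cv2.imwrite("pics/w2.png",np.clip(c["pixels"].astype(int)*2,0,255).astype(np.uint8))
print(s["qpos"],np.degrees(s["eef_rot"][2])-90)
w=wcam(s,c)
print([proj(w,X).round(1) for X in((.5512,-.1368,.116),(.5728,-.1879,.116),(.564,-.162,.116))])
E
```

```text
[-3.32040248e-01  4.09056812e-01  1.76217707e+00 -1.36743891e-04
  9.70621721e-01 -7.25906140e-01] 22.571278455590985
[array([315.6, 162.7]), array([316.2, 234. ]), array([318.6, 200. ])]
```

View pics/w2.png

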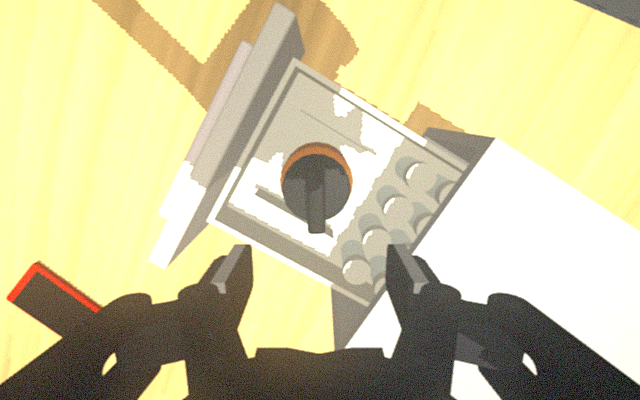

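The wing is vertical in the image at column 316, rows 165–232. It lines up with the fingers and sits about 2 mm left of their mid-line. I'll narrow the opening and descend.

>>> step_arm(steps=[[[-0.09,-0.04,0],0.05],[[0,0,-0.5],0],[[0,0,-0.5],0],[[0,0,-0.5],0],[[0,0,-0.5],0],[[0,0,-0.5],0],[[0,0,-0.5],0],[[0,0,-0.5],0],[[0,0,-0.5],0],[[0,0,-0.5],0],[[0,0,0],0],[[0,0,0],0]], grip=0.45)

```text
t: 5.7
ee_pos: [0.5623, -0.1626, 0.0912]
eef_rot: [-3.141, -0.0, 1.974]
wrist_force: [0.2, 0.8, 0.2]
grip_width: 0.0383
grip_force: 0.0
```

>>> step_arm(steps=[[[0,0,0],0],[[0,0,0],0],[[0,0,0],0],[[0,0,0],0],[[0,0,0],0],[[0,0,0],0]], grip=0, squeeze=60)

```text
t: 6.3
ee_pos: [0.5624, -0.1627, 0.0915]
eef_rot: [3.141, 0.0, 1.974]
wrist_force: [-0.7, 0.9, 0.8]
grip_width: -0.0002
grip_force: 0.0
```

The fingers shut on nothing, so I need to look.

```bash
python3 - <<'E'
from h import *
import pickle
s=sense();c=camera("wrist");d=camera("side");e=camera("scene");pickle.dump((s,c,d,e),open("w3.pkl","wb"))
cl=lambda p,a:np.clip(p.astype(int)*a,0,255).astype(np.uint8)
a=cv2.resize(cl(c["pixels"][60:340,180:460],3),(400,400))
b=cv2.resize(cl(d["pixels"][110:230,200:320],2),(400,400),interpolation=cv2.INTER_CUBIC)
cv2.imwrite("pics/w3.png",np.hstack([a,b]));print(s["ee_pos"],s["grip_width"],s["grip_force"])
E
```

```text
[ 0.56242066 -0.16265599  0.09146269] -0.0001558691139216289 0.0
```

View pics/w3.png

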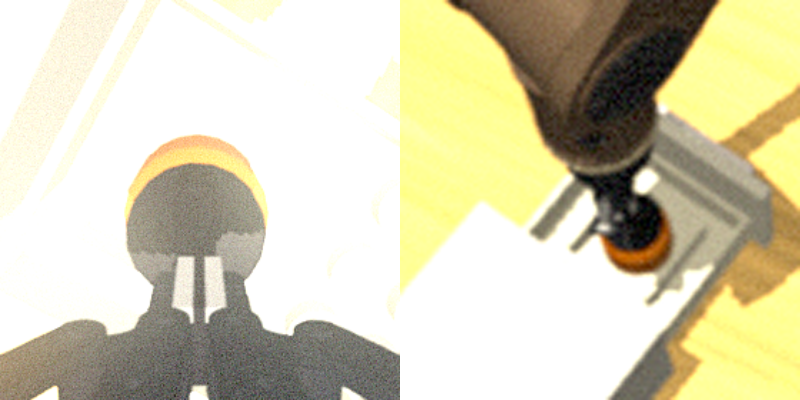

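The picture shows fingertips at crop (200,260) over the cap, but whether the wing is between them is unclear. I'll stretch the dark tones.

```bash
python3 - <<'E'
from h import *
import pickle
s,c,d,e=pickle.load(open("w3.pkl","rb"))
p=cv2.GaussianBlur(c["pixels"],(0,0),1)[140:300,250:390].astype(float)
a=cv2.resize(np.clip((p-10)*5,0,255).astype(np.uint8),(400,457),interpolation=cv2.INTER_CUBIC)
p=c["pixels"][140:300,250:390].astype(float)
b=cv2.resize(np.clip(255*(p/160)**.6,0,255).astype(np.uint8),(400,457),interpolation=cv2.INTER_CUBIC)
cv2.imwrite("pics/w3b.png",np.hstack([a,b]))
E
```

```text
(no output)
```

View pics/w3b.png

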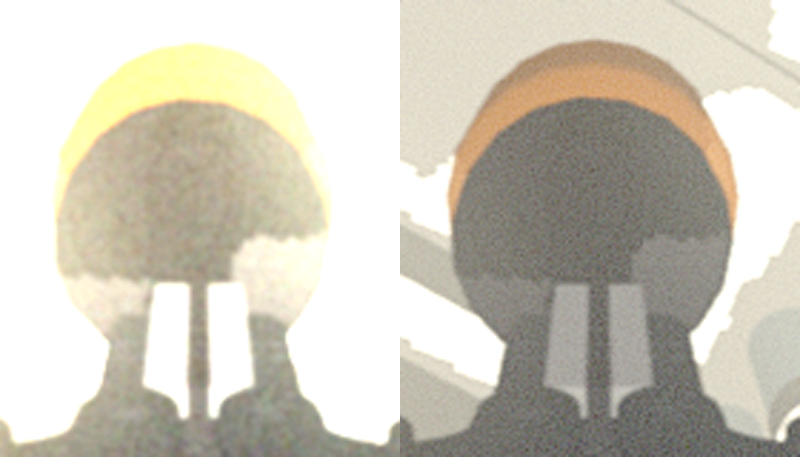

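```bash
python3 - <<'E'
from h import *
import pickle
s,c,d,e=pickle.load(open("w3.pkl","rb"));w=wcam(s,c)
for X in((.5512,-.1368,.116),(.5728,-.1879,.116),(.562,-.1623,.116),(.5512,-.1368,.086),(.562,-.1623,.086),tuple(s["ee_pos"])):print(X,proj(w,X).round(1))
g=c["pixels"].astype(float).mean(2)
for r in range(170,290,8):print(r,[int(g[r:r+8,k:k+5].mean()) for k in range(265,375,5)])
print(sense())
E
```

```text
(0.5512, -0.1368, 0.116) [317.3 193. ]
(0.5728, -0.1879, 0.116) [317.  297.7]
(0.562, -0.1623, 0.116) [317.2 247.6]
(0.5512, -0.1368, 0.086) [317.6 180. ]
(0.562, -0.1623, 0.086) [317.5 226.9]
(np.float64(0.5624206596703668), np.float64(-0.1626559928863718), np.float64(0.09146268724739003)) [317.9 231. ]
170 [123, 122, 117, 77, 74, 78, 78, 73, 67, 62, 63, 66, 68, 76, 83, 83, 81, 79, 152, 186, 190, 205]
178 [123, 118, 83, 79, 72, 57, 46, 44, 42, 43, 44, 44, 46, 48, 51, 62, 79, 85, 108, 209, 217, 217]
186 [120, 87, 78, 59, 46, 46, 44, 43, 42, 43, 44, 44, 44, 47, 48, 50, 52, 65, 88, 127, 212, 217]
194 [146, 80, 55, 48, 46, 45, 44, 43, 43, 43, 43, 43, 44, 46, 47, 48, 50, 52, 65, 96, 172, 217]
202 [128, 63, 49, 48, 47, 45, 45, 42, 43, 41, 42, 43, 44, 44, 46, 47, 50, 50, 52, 73, 135, 217]
210 [124, 51, 49, 48, 47, 45, 45, 42, 41, 42, 41, 43, 43, 43, 45, 46, 48, 50, 51, 54, 134, 216]
218 [114, 52, 50, 49, 47, 45, 44, 43, 42, 42, 41, 42, 41, 42, 48, 52, 50, 52, 54, 57, 152, 215]
226 [85, 51, 50, 49, 48, 46, 44, 42, 42, 41, 40, 41, 41, 50, 59, 58, 60, 60, 62, 63, 190, 215]
234 [92, 61, 55, 54
[... 689 characters left out ...]
 array([-3.33316343e-01,  5.17271596e-01,  1.84521774e+00,  7.32595032e-06,
        7.79097985e-01, -7.36257571e-01]), 'joint_velocities': array([ 6.66343848e-04, -6.98825478e-04,  1.07535311e-03, -8.77757434e-04,
       -2.21813084e-04, -9.58425864e-05]), 'joint_efforts': array([ 5.86770548e-04, -8.90530157e+01, -3.33705032e+01, -3.32547643e-04,
        1.38460538e-03, -8.35396895e-05]), 'ee_pos': array([ 0.56237618, -0.16264707,  0.09140229]), 'eef_rot': array([ 3.14158525e+00, -2.34450340e-07,  1.97373234e+00]), 'wrist_force': array([-0.45340034, -0.23114551,  0.12478943]), 'ft_torque': array([-0.01389026,  0.02341498,  0.01109078]), 'grip_force': 0.0, 'grip_width': 0.0002939906886578536}
```

>>> step_arm(steps=[[[0,0,0],0],[[0,0,0],0],[[0,0,0],0],[[0,0,1],0],[[0,0,1],0],[[0,0,1],0],[[0,0,1],0],[[0,0,0.5],0],[[0,0,0],0],[[0,0,0],0]], grip=0.7)

```text
t: 7.45
ee_pos: [0.5621, -0.1625, 0.1808]
eef_rot: [-3.141, -0.0, 1.974]
wrist_force: [-0.8, 0.5, -0.9]
grip_width: 0.0598
grip_force: 0.0
```

```bash
python3 - <<'E'
from h import *
import pickle
s=sense();c=camera("wrist");d=camera("side");pickle.dump((s,c,d),open("w4.pkl","wb"))
p=c["pixels"][120:260,240:400].astype(float)
a=cv2.resize(np.clip(255*(p/130)**.7,0,255).astype(np.uint8),(400,350),interpolation=cv2.INTER_CUBIC)
b=cv2.resize(np.clip((p-30)*4,0,255).astype(np.uint8),(400,350),interpolation=cv2.INTER_CUBIC)
cv2.imwrite("pics/w4.png",np.hstack([a,b]));print(s["ee_pos"],s["eef_rot"],s["grip_width"],s["t"])
E
```

```text
[ 0.56206627 -0.16251903  0.18076112] [-3.14116684e+00 -3.77018985e-04  1.97381593e+00] 0.05984333687908741 7.45
```

View pics/w4.png

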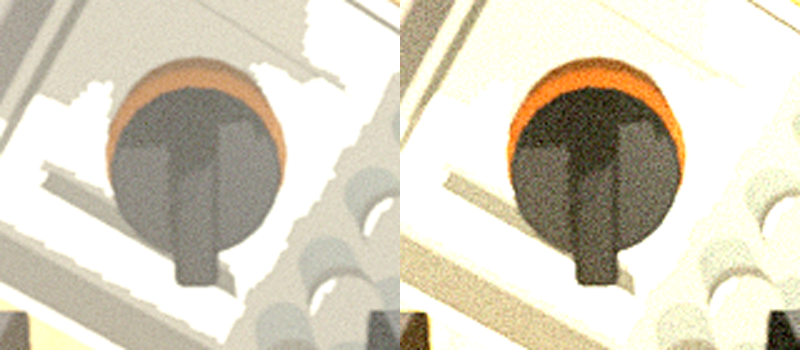

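The wing's far tip triangulates to z≈0.117 and sits exactly in the finger plane, so the pads must have closed just above it. In the picture the real tips look about 25 mm behind the nominal TCP. I'll go lower, in small steps, watching the force.

>>> step_arm(steps=[[[0,0,-1],0],[[0,0,-1],0],[[0,0,-1],0],[[0,0,-1],0],[[0,0,-0.5],0],[[0,0,-0.1],0],[[0,0,-0.1],0],[[0,0,-0.1],0],[[0,0,0],0],[[0,0,0],0]], grip=0.45)

```text
t: 8.55
ee_pos: [0.5627, -0.1628, 0.0859]
eef_rot: [3.141, 0.001, 1.974]
wrist_force: [-0.5, -0.3, -0.6]
grip_width: 0.0383
grip_force: 0.0
```

>>> step_arm(steps=[[[0,0,0],0],[[0,0,0],0],[[0,0,0],0],[[0,0,0],0],[[0,0,0],0]], grip=0, squeeze=20)

```text
t: 9.05
ee_pos: [0.5624, -0.1627, 0.0854]
eef_rot: [-3.142, -0.0, 1.974]
wrist_force: [-0.8, -0.3, -0.4]
grip_width: -0.0001
grip_force: 0.0
```

>>> step_arm(steps=[[[0,0,0],0],[[0,0,0],0],[[0,0,0],0],[[0,0,0],0],[[0,0,-0.1],0],[[0,0,-0.1],0],[[0,0,-0.1],0],[[0,0,-0.1],0],[[0,0,-0.1],0],[[0,0,0],0]], grip=0.45)

```text
t: 10.05
ee_pos: [0.5622, -0.1626, 0.075]
eef_rot: [-3.141, -0.0, 1.974]
wrist_force: [-0.0, 0.2, -0.7]
grip_width: 0.0381
grip_force: 0.0
```

>>> step_arm(steps=[[[0,0,0],0],[[0,0,0],0],[[0,0,0],0],[[0,0,0],0],[[0,0,0],0]], grip=0)

```text
t: 10.55
ee_pos: [0.5625, -0.1629, 0.0755]
eef_rot: [3.141, 0.0, 1.974]
wrist_force: [-1.4, -4.6, 1.8]
grip_width: 0.0132
grip_force: 23.5
```

Now it has caught the wing's upper edge (13 mm). The tips really do sit about 30 mm higher than nominal. I'll reopen, go 10 mm lower for a firmer hold, then grip.

>>> step_arm(steps=[[[0,0,0],0],[[0,0,0],0],[[0,0,0],0],[[0,0,-0.1],0],[[0,0,-0.1],0],[[0,0,-0.1],0],[[0,0,-0.1],0],[[0,0,-0.1],0],[[0,0,0],0]], grip=0.45)

```text
t: 11.45
ee_pos: [0.5622, -0.1626, 0.065]
eef_rot: [-3.141, -0.0, 1.974]
wrist_force: [-0.6, -0.8, -0.2]
grip_width: 0.0382
grip_force: 0.0
```

>>> step_arm(steps=[[[0,0,0],0],[[0,0,0],0],[[0,0,0],0],[[0,0,0],0],[[0,0,0],0]], grip=0, squeeze=60)

```text
t: 11.95
ee_pos: [0.5625, -0.1628, 0.0656]
eef_rot: [3.141, 0.0, 1.974]
wrist_force: [-0.9, -0.3, 4.8]
grip_width: 0.0121
grip_force: 60.5
```

```bash
python3 -c "
from bench import sense
s=sense();print(s['wrist_force'],s['ft_torque'],s['eef_rot'],s['grip_width'])"
```

```text
[-0.93033505 -0.3302707   4.83054631] [-0.14125245  0.13962128  0.06804833] [3.14131763e+00 3.23768361e-04 1.97377738e+00] 0.012076903522502923
```

>>> step_arm(steps=[[[0,0,0],-0.5],[[0,0,0],-0.5],[[0,0,0],-0.5],[[0,0,0],-0.5],[[0,0,0],-0.5],[[0,0,0],-0.5],[[0,0,0],-0.5],[[0,0,0],0]])

```text
t: 12.75
ee_pos: [0.5624, -0.1628, 0.0656]
eef_rot: [3.141, 0.0, 1.605]
wrist_force: [-2.4, -1.9, 6.3]
grip_width: 0.0125
grip_force: 60.7
```

```bash
python3 -c "
from bench import sense
import numpy as np
s=sense();print(s['wrist_force'],s['ft_torque'],np.degrees(s['eef_rot'])-90,s['grip_width'],s['ee_pos'])"
```

```text
[-2.4374584  -1.86900008  6.28791152] [-0.25772067  0.33207337 -0.04589851] [ 89.98891563 -89.98564482   1.96880475] 0.012490790898933521 [ 0.56243869 -0.16283625  0.06561329]
```

>>> step_arm(steps=[[[0,0,0],-0.3],[[0,0,0],-0.3],[[0,0,0],-0.3],[[0,0,0],-0.3],[[0,0,0],-0.2],[[0,0,0],0]])

```text
t: 13.35
ee_pos: [0.5624, -0.1628, 0.0656]
eef_rot: [3.141, 0.0, 1.46]
wrist_force: [-1.6, -2.2, 6.5]
grip_width: 0.0125
grip_force: 60.7
```

```bash
cat > st.py <<'E'
from bench import sense
import numpy as np
s=sense();print(s['wrist_force'].round(2),s['ft_torque'].round(3),np.degrees(s['eef_rot'][2]).round(2)-90,s['grip_width'].round(4),s['ee_pos'].round(4))
E
python3 st.py
```

```text
Traceback (most recent call last):
  File "st.py", line 3, in <module>
    s=sense();print(s['wrist_force'].round(2),s['ft_torque'].round(3),np.degrees(s['eef_rot'][2]).round(2)-90,s['grip_width'].round(4),s['ee_pos'].round(4))
                                                                                                              ^^^^^^^^^^^^^^^^^^^^^
AttributeError: 'float' object has no attribute 'round'
```

>>> step_arm(steps=[[[0,0,0],-0.2],[[0,0,0],-0.2],[[0,0,0],0]])

```text
t: 13.65
ee_pos: [0.5624, -0.1628, 0.0656]
eef_rot: [3.141, 0.0, 1.418]
wrist_force: [-1.3, -1.6, 5.6]
grip_width: 0.0126
grip_force: 60.8
```

```bash
python3 st.py
```

```text
Traceback (most recent call last):
  File "st.py", line 3, in <module>
    s=sense();print(s['wrist_force'].round(2),s['ft_torque'].round(3),np.degrees(s['eef_rot'][2]).round(2)-90,s['grip_width'].round(4),s['ee_pos'].round(4))
                                                                                                              ^^^^^^^^^^^^^^^^^^^^^
AttributeError: 'float' object has no attribute 'round'
```

Yaw is now -8.75°. I'll read the torque and keep turning gently until the stop shows.

```bash
sed -i "s/s\['grip_width'\].round(4)/s['grip_width']/" st.py; python3 st.py
```

```text
[-1.34 -1.59  5.57] [-0.297  0.269  0.306] -8.739999999999995 0.012556048578841803 [ 0.5624 -0.1628  0.0656]
```

>>> step_arm(steps=[[[0,0,0],-0.2],[[0,0,0],-0.2],[[0,0,0],0]])

```text
t: 13.95
ee_pos: [0.5624, -0.1629, 0.0656]
eef_rot: [3.141, 0.001, 1.377]
wrist_force: [-1.1, -1.5, 6.2]
grip_width: 0.0122
grip_force: 65.1
```

```bash
python3 st.py
```

```text
[-1.13 -1.49  6.17] [-0.297  0.277  1.167] -11.079999999999998 0.012210852303926543 [ 0.5624 -0.1629  0.0656]
```

>>> step_arm(steps=[[[0,0,0],-0.2],[[0,0,0],-0.2],[[0,0,0],0],[[0,0,0],0]])

```text
t: 14.35
ee_pos: [0.5624, -0.1629, 0.0657]
eef_rot: [3.141, 0.001, 1.337]
wrist_force: [-1.4, -1.1, 7.1]
grip_width: 0.0124
grip_force: 76.8
```

```bash
python3 st.py
```

```text
[-1.4  -1.13  7.05] [-0.247  0.276  1.749] -13.39 0.012408966677251075 [ 0.5624 -0.1629  0.0657]
```

Torque rose from 0.3 to 1.75 N·m without any further drag motion, so the cap is against its stop. I'll release, lift, and swing to the drawer front.

>>> step_arm(steps=[[[0,0,0],0],[[0,0,0],0],[[0,0,0],0],[[0,0,0],0],[[0,0,0.5],0],[[0,0,1],0],[[0,0,1],0],[[0,0,1],0],[[0,0,1],0],[[0,0,1],0],[[0,0,0],0]], grip=0.4)

```text
t: 15.45
ee_pos: [0.564, -0.1632, 0.1787]
eef_rot: [3.137, 0.0, 1.335]
wrist_force: [-0.2, -0.1, -0.4]
grip_width: 0.0342
grip_force: 0.0
```

```bash
python3 - <<'E'
from h import *
import pickle
s=sense();c=camera("wrist");pickle.dump((s,c),open("w5.pkl","wb"));w=wcam(s,c)
print(s["ee_pos"],np.degrees(s["eef_rot"][2])-90,s["wrist_force"])
cx=proj(w,(.562,-.1627,.116)).round().astype(int);print(cx)
p=c["pixels"].astype(float);x0,y0=cx-[80,80]
p=p[y0:y0+160,x0:x0+160]
cv2.imwrite("pics/w5.png",cv2.resize(np.clip(255*(p/130)**.7,0,255).astype(np.uint8),(480,480),interpolation=cv2.INTER_CUBIC))
for a in (-6,-8,-10):
    t=np.radians(a);d=.029*np.array([-np.sin(t),np.cos(t),0])
    print(a,[(proj(w,np.array([.562,-.1627,.116])+k*d)-[x0,y0])*3 for k in(-1,1)])
E
```

```text
[ 0.56396358 -0.16317954  0.17870272] -13.513238500722878 [-0.16220568 -0.1275016  -0.35313066]
[315 202]
-6 [array([254.85493336, 348.11890936]), array([223.65303461, 124.74445142])]
-8 [array([250.9231913 , 348.54311205]), array([227.83017423, 124.26969103])]
-10 [array([246.97886231, 348.83876037]), array([232.02299876, 123.94012151])]
```

View pics/w5.png

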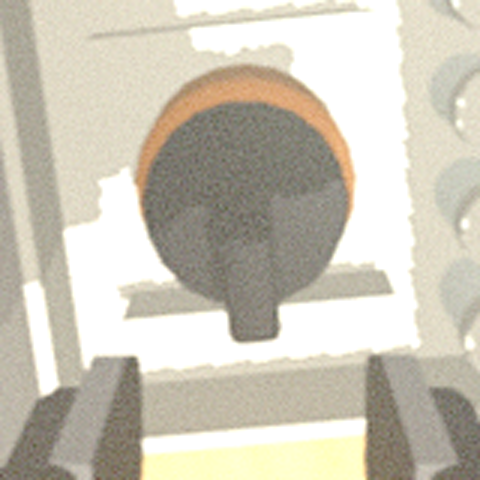

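The wing's near end at (253,338) in the crop matches an angle of -7 to -8°, parallel to the drawer front, so the cap is tight. Next I'll move in front of the drawer with the fingers shut.

>>> step_arm(steps=[[[-0.453,0.065,0],-0.94],[[-0.453,0.065,0],-0.94],[[-0.453,0.065,0],-0.94],[[-0.453,0.065,0],-0.94],[[-0.453,0.065,0],-0.94],[[-0.453,0.065,0],-0.94],[[-0.453,0.065,0],-0.94],[[-0.453,0.065,0],-0.94],[[-0.453,0.065,0],-0.94],[[-0.453,0.065,0],-0.94],[[-0.453,0.065,0],-0.94],[[-0.453,0.065,0],-0.94],[[-0.453,0.065,0],-0.94],[[-0.453,0.065,0],-0.94],[[-0.453,0.065,0],-0.94],[[0,0,0],0],[[0,0,0],0]], grip=0)

```text
t: 17.2
ee_pos: [0.4265, -0.1432, 0.1752]
eef_rot: [-3.142, 0.0, -0.139]
wrist_force: [-0.3, 0.6, -0.3]
grip_width: 0.0001
grip_force: 0.0
```

```bash
python3 st.py
```

```text
[-0.25  0.63 -0.29] [ 0.019 -0.023  0.013] -97.95 0.00014913860481273738 [ 0.4265 -0.1432  0.1752]
```

>>> step_arm(steps=[[[0,0,-0.74],0],[[0,0,-0.74],0],[[0,0,-0.74],0],[[0,0,-0.74],0],[[0,0,-0.74],0],[[0,0,-0.74],0],[[0,0,-0.74],0],[[0,0,0],0],[[0,0,0],0]])

```text
t: 18.1
ee_pos: [0.4267, -0.1431, 0.0718]
eef_rot: [-3.141, 0.001, -0.14]
wrist_force: [1.0, -0.8, 0.9]
grip_width: -0.0003
grip_force: 0.0
```

>>> step_arm(steps=[[[0.2,-0.028,0],0],[[0.2,-0.028,0],0],[[0.2,-0.028,0],0],[[0.2,-0.028,0],0],[[0.2,-0.028,0],0],[[0.2,-0.028,0],0],[[0.2,-0.028,0],0],[[0.2,-0.028,0],0],[[0.2,-0.028,0],0],[[0.2,-0.028,0],0]])

```text
t: 19.1
ee_pos: [0.4665, -0.1487, 0.0717]
eef_rot: [-3.141, 0.001, -0.142]
wrist_force: [-2.4, 1.2, 0.1]
grip_width: -0.0
grip_force: 1.0
```

>>> step_arm(steps=[[[0.25,-0.035,0],0],[[0.25,-0.035,0],0],[[0.25,-0.035,0],0],[[0.25,-0.035,0],0],[[0.25,-0.035,0],0],[[0.25,-0.035,0],0],[[0.25,-0.035,0],0],[[0.25,-0.035,0],0],[[0.25,-0.035,0],0],[[0.25,-0.035,0],0],[[0.25,-0.035,0],0],[[0.25,-0.035,0],0]])

```text
t: 20.3
ee_pos: [0.5268, -0.1572, 0.0718]
eef_rot: [-3.142, 0.0, -0.142]
wrist_force: [-2.5, 0.7, -1.5]
grip_width: -0.0003
grip_force: 1.1
```

```bash
python3 - <<'E'
from h import *
print(sense()["wrist_force"]);c=camera("side")
g=cv2.cvtColor(c["pixels"],cv2.COLOR_BGR2HSV)
# sample brightness along the drawer centre line z=.136 to find gap between panel and unit
u=np.array([.99,-.139]);f0=np.array([.484,-.15]);n=np.array([.139,.99])
for off in(-.075,.075):
    print(off,[(round(float(k),3),int(c["pixels"][tuple(proj(c,(*(f0+k*u+off*n),.136)).round().astype(int)[::-1])].mean())) for k in np.arange(0,.2,.008)])
E
```

```text
[-2.47563077  0.69645412 -1.48233456]
-0.075 [(0.0, 22), (0.008, 18), (0.016, 24), (0.024, 26), (0.032, 23), (0.04, 45), (0.048, 113), (0.056, 119), (0.064, 126), (0.072, 160), (0.08, 150), (0.088, 67), (0.096, 134), (0.104, 133), (0.112, 139), (0.12, 130), (0.128, 126), (0.136, 131), (0.144, 128), (0.152, 136), (0.16, 144), (0.168, 139), (0.176, 142), (0.184, 142), (0.192, 145)]
0.075 [(0.0, 67), (0.008, 67), (0.016, 61), (0.024, 62), (0.032, 65), (0.04, 72), (0.048, 66), (0.056, 73), (0.064, 114), (0.072, 157), (0.08, 110), (0.088, 70), (0.096, 116), (0.104, 83), (0.112, 150), (0.12, 163), (0.128, 88), (0.136, 69), (0.144, 63), (0.152, 115), (0.16, 148), (0.168, 147), (0.176, 147), (0.184, 147), (0.192, 149)]
```

>>> step_arm(steps=[[[0.25,-0.035,0],0],[[0.25,-0.035,0],0],[[0.25,-0.035,0],0],[[0.25,-0.035,0],0],[[0.25,-0.035,0],0],[[0.25,-0.035,0],0],[[0.25,-0.035,0],0],[[0.25,-0.035,0],0],[[0.2,-0.028,0],0],[[0.2,-0.028,0],0]])

```text
t: 21.35
ee_pos: [0.5749, -0.1639, 0.0718]
eef_rot: [3.142, -0.0, -0.142]
wrist_force: [-2.4, -0.2, 2.0]
grip_width: -0.0002
grip_force: 1.0
```

>>> step_arm(steps=[[[0.1,-0.014,0],0],[[0.1,-0.014,0],0],[[0.1,-0.014,0],0],[[0.1,-0.014,0],0],[[0.1,-0.014,0],0],[[0.1,-0.014,0],0]])

```text
t: 21.95
ee_pos: [0.5846, -0.1652, 0.0716]
eef_rot: [-3.141, 0.003, -0.141]
wrist_force: [-13.4, -0.2, 9.6]
grip_width: -0.0003
grip_force: 6.5
```

>>> step_arm(steps=[[[0.08,-0.011,0],0],[[0.08,-0.011,0],0],[[0.08,-0.011,0],0]])

```text
t: 22.25
ee_pos: [0.5895, -0.1659, 0.0716]
eef_rot: [-3.141, 0.003, -0.142]
wrist_force: [-9.9, 0.1, 7.7]
grip_width: 0.0004
grip_force: 5.2
```

>>> step_arm(steps=[[[0.08,-0.011,0],0],[[0.08,-0.011,0],0],[[0.08,-0.011,0],0]])

```text
t: 22.55
ee_pos: [0.5953, -0.1667, 0.0717]
eef_rot: [-3.141, 0.001, -0.142]
wrist_force: [-5.1, 0.2, 2.4]
grip_width: -0.0001
grip_force: 2.2
```

>>> step_arm(steps=[[[0.08,-0.011,0],0],[[0.08,-0.011,0],0],[[0.08,-0.011,0],0]])

```text
t: 22.85
ee_pos: [0.5984, -0.167, 0.0715]
eef_rot: [-3.141, 0.005, -0.141]
wrist_force: [-22.6, 0.6, 15.1]
grip_width: 0.0002
grip_force: 11.5
```

>>> step_arm(steps=[[[0.08,-0.011,0],0],[[0.08,-0.011,0],0],[[0.08,-0.011,0],0]])

```text
t: 23.15
ee_pos: [0.5983, -0.1668, 0.0711]
eef_rot: [-3.14, 0.013, -0.141]
wrist_force: [-50.6, 2.1, 35.8]
grip_width: 0.0001
grip_force: 24.8
```

The push has hit a hard stop, about 20 mm after the catch first resisted. I'll back off and check the panel position.

>>> step_arm(steps=[[[-0.25,0.035,0],0],[[-0.5,0.07,0],0],[[-1,0.14,0],0],[[-1,0.14,0],0],[[-1,0.14,0.3],0],[[-1,0.14,0.5],0],[[-1,0.14,1],0],[[0,0,0],0]])

```text
t: 23.95
ee_pos: [0.4897, -0.152, 0.1096]
eef_rot: [3.141, -0.002, -0.142]
wrist_force: [-0.8, -0.2, -0.5]
grip_width: 0.0003
grip_force: 0.0
```

```bash
python3 - <<'E'
from h import *
print(sense()["wrist_force"]);c=camera("side");
u=np.array([.99,-.139]);f0=np.array([.484,-.15]);n=np.array([.139,.99])
g=cv2.cvtColor(c["pixels"],cv2.COLOR_BGR2GRAY)
for off in(-.08,-.05,.05,.08):
    print(off,[(round(float(k),3),int(g[tuple(proj(c,(*(f0+k*u+off*n),.136)).round().astype(int)[::-1])])) for k in np.arange(.1,.2,.004)])
# closed unit, same profile across its front, for comparison
L=onplane(c,331,235,.14);R=onplane(c,392,264,.14);m=(L+R)/2;e=(L-R)[:2]/np.linalg.norm((L-R)[:2]);v=np.array([-e[1],e[0]]);v=v*np.sign(v[0])
for off in(-.05,.05):print("closed",[(round(float(k),3),int(g[tuple(proj(c,(*(m[:2]+k*v+off*e),.136)).round().astype(int)[::-1])])) for k in np.arange(-.04,.06,.004)])
E
```

```text
[-0.81295474 -0.23494855 -0.53851327]
-0.08 [(0.1, 141), (0.104, 140), (0.108, 146), (0.112, 148), (0.116, 149), (0.12, 145), (0.124, 139), (0.128, 140), (0.132, 140), (0.136, 131), (0.14, 153), (0.144, 165), (0.148, 165), (0.152, 143), (0.156, 144), (0.16, 143), (0.164, 142), (0.168, 143), (0.172, 145), (0.176, 145), (0.18, 146), (0.184, 146), (0.188, 147), (0.192, 145), (0.196, 144)]
-0.05 [(0.1, 139), (0.104, 144), (0.108, 149), (0.112, 146), (0.116, 142), (0.12, 141), (0.124, 138), (0.128, 131), (0.132, 154), (0.136, 165), (0.14, 151), (0.144, 164), (0.148, 166), (0.152, 146), (0.156, 141), (0.16, 143), (0.164, 147), (0.168, 144), (0.172, 144), (0.176, 145), (0.18, 145), (0.184, 148), (0.188, 146), (0.192, 147), (0.196, 147)]
0.05 [(0.1, 141), (0.104, 140), (0.108, 135), (0.112, 135), (0.116, 144), (0.12, 143), (0.124, 137), (0.128, 133), (0.132, 171), (0.136, 161), (0.14, 160), (0.144, 165), (0.148, 165), (0.152, 149), (0.156, 146), (0.16, 145), (0.164, 145), (0.168, 148), (0.172, 145), (0.176, 147), (0.18, 149), (0.184, 148), (0.188, 148), (0.192, 148), (0.196, 147)]
0.08 [(0.1
[... 364 characters left out ...]
.036, 127), (-0.032, 126), (-0.028, 120), (-0.024, 165), (-0.02, 168), (-0.016, 157), (-0.012, 162), (-0.008, 167), (-0.004, 152), (-0.0, 146), (0.004, 146), (0.008, 145), (0.012, 147), (0.016, 145), (0.02, 147), (0.024, 146), (0.028, 147), (0.032, 146), (0.036, 148), (0.04, 148), (0.044, 147), (0.048, 149), (0.052, 151), (0.056, 149)]
closed [(-0.04, 131), (-0.036, 131), (-0.032, 128), (-0.028, 123), (-0.024, 141), (-0.02, 169), (-0.016, 158), (-0.012, 160), (-0.008, 169), (-0.004, 152), (-0.0, 146), (0.004, 147), (0.008, 149), (0.012, 149), (0.016, 148), (0.02, 150), (0.024, 150), (0.028, 151), (0.032, 147), (0.036, 150), (0.04, 148), (0.044, 150), (0.048, 152), (0.052, 154), (0.056, 150)]
```

The brightness profile across the reagent unit's front (lip, panel, top) now matches the closed unit's to within 4 mm and shows no gap. The arm is clear, so I'll hand in.

```bash
python3 -c "
from bench import close_job
print(close_job())"
```

```text
the job is handed in; nothing more can be done
None
```

I turned the cap clockwise to its stop, then pushed the drawer slowly past its catch until it sat flush, and handed the job in at about 24 s with the arm clear; the final push briefly reached about 62 N at the wrist (limit 120 N) before I backed off.

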